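# Show the inlaid bracket to the inspection camera

## Task

Swing the red hold-down well aside on its jig, lift the dark brown bracket with the yellow inlay out of the jig, and show it to the inspection camera: centred on the camera's focus point in mid-air, right way up, the inlaid face towards the lens and square to it, so that the bracket leans back to meet the camera's downward look. Finish while still holding it there, steady, with the hold-down left swung aside. Do not bump the camera or its stand, and leave the pale bracket where it is.

Things in the scene. Friction and masses are not known exactly. Their poses are not given: they have to be found in the camera images.
- bracket_center (a point): Centre, 35 mm above the underside, of the dark brown bracket (0.11-0.22 kg): a board 150 mm long (x), 24 thick (y), bell-shaped upper edge (z up): 25 high at its ends, a hump 70 high in the middle, still 38 long at 45 up. Yellow inlay on its -y face. Stands in its jig, axes along the jig's, on a floor 12 mm above the bench between fences 12 mm higher; lifts straight out once the hold-down is aside.
- blank_center (a point): Centre, 35 mm above the underside, of the second, pale bracket: same shape and size, no inlay, in a jig of its own without hold-down. The two jigs may be either way round. It stays where it is.
- holddown (a joint): Swing of the red hold-down bar (18 mm wide, 10 thick, top 50 mm above the bench) about an upright pivot on the jig, rad: 0 straight across the bracket's +x shoulder, 3 mm above it; grows anticlockwise seen from above; stop at 1.57, along the jig's +x. Well aside is 1.2 or more. Starts at 0 to 0.25; light friction (under 1 N at the knob), stays where left.
- holddown_grip (a point): Middle of the upright round black knob on the free end of the hold-down bar: 16 mm in diameter, from 50 to 86 mm above the bench; this point is 68 mm above the bench and 90 mm from the pivot. With the bar at 0 it stands 40 mm out from the bracket's middle plane, on the inlaid (-y) side.
- holddown_hinge (a point): Upright pivot axis of the hold-down, at the height of the knob's middle. In the bracket's axes, as it stands in the jig, it lies 55 mm along +x and 50 mm along +y from the bracket's middle.
- camera: Inspection camera head (grey box, black lens, white ring light 60 mm across) on a fixed stand. Origin at the middle of the lens front; x points out of the lens the way it looks, 0.42 rad (24 degrees) below level; y is level; z is the camera's up. Bracket square to it: bracket y along camera x (so the inlaid -y face looks into the lens), bracket z along camera z.
- focus (a point): Focus point, where the centre of the bracket is to be held: 160 mm straight out of the lens, 215 mm above the bench, straight above the red cross on the stand's flat base plate (4 mm thick, 90 mm wide), 200 mm ahead of the pole.
- stand: Camera stand, fixed to the bench: flat aluminium base plate and steel pole 340 mm tall. Origin on the bench at the pole's foot; x is level, the way the camera looks. Not to be bumped.
Not all that is in view belongs to the job. Of the things that look like the part that bears holddown, the middle-sized one is meant.

How it is judged (in metres and radians):
On the way, in this order (a step that is already met when the one before it is completed fails the run):
1. the hold-down is swung well aside (over 1.1 rad) with the bracket still in its jig (value of joint holddown above 1.1 rad and distance of bracket_center from where it was at the start of the episode below 0.02 m), for 0.1 s.
2. the bracket is lifted over 50 mm out of its jig in the fingers (height (world z) of bracket_center above 0.097 m and contact force between the fingers and bracket above 1 N), for 0.1 s.
At the end, for the whole second after the job is handed in: Bracket held still in the fingers, centre within 20 mm of the focus, inlaid face to the lens, axes within 0.2 rad of the camera's, right way up, not touching the stand; hold-down over 1.1 rad open; pale bracket within 15 mm of its start (distance between bracket_center and focus below 0.02 m and angle between the y axis of bracket_center and the x axis of camera, either way round below 0.2 rad and angle between the z axis of bracket_center and the z axis of camera, either way round below 0.2 rad and y of camera in the frame of bracket_center below -0.1 m and angle between bracket_center's own z axis and vertical below 0.9 rad and contact force between the fingers and bracket above 1 N and linear speed of bracket below 0.02 m/s and angular speed of bracket below 0.15 rad/s and value of joint holddown above 1.1 rad and contact force between bracket and stand below 0.3 N and distance of blank_center from where it was at the start of the episode below 0.015 m); the arm keeps its last pose, push and grip.
It fails at once if the camera or its stand is bumped (over 4 N) (contact force between stand and anything else above 4 N).
It fails at once if the pale bracket is disturbed (over 15 mm) (distance of blank_center from where it was at the start of the episode above 0.015 m).
It also fails if it takes over 48 s, if anything falls off the work surface, if the arm or the gripper's body presses on something with over 40 N, if the wrist force passes 120 N, or if a joint passes its speed limit or range.

## Robot

A 6-joint arm with a two-finger parallel gripper is mounted at the origin on the work surface. World frame = base frame: x ahead of the robot, y to its left, z up, the work surface at z = 0. Lengths are in mm, angles in rad, forces in N, time in s.
With the tool pointing down it reaches from about 275 to 750 mm from the base axis. Payload 10.2 kg.
Tool frame: the origin (TCP) lies at the very end of the fingers, on their centre line; the grasp point (between the pads) lies 19 mm behind it (ctrl.tcp_to_grasp is the distance from the TCP to the grasp point, in mm); z points along the fingers, y is the direction in which the jaws open and shut (so a half turn about z gives the same grasp; the last joint's range is limited). The gripper opens to 85 mm and grips with 20 to 120 N. Pads are 22 mm wide; open, the fingers measure 114 mm over their backs; the gripper's body (76 mm by 85 mm) begins 54 mm behind the grasp point. The pads swing forward as they close: fully open they stand 13 mm farther back than shut.
Start: joints at [-1.532, 0.313, 1.498, -0, 1.331, -0.223], TCP at [135.867, -507.121, 231.294] pointing down, gripper open.
Joint ranges: [-2.94, 2.94], [-0.97, 2.17], [0.19, 2.56], [-1.23, 4.37], [0.02, 3.11], [-2.88, 2.88]. Speed limits (rad/s): [2.39, 2.39, 3.01, 3.14, 3.14, 3.14].

## Interface

Orientations are given as a unit quaternion [w, x, y, z].
In Python, from rig import ctrl, cams, job gives the robot as it stands. The module is installed in compiled form; this text tells all that it offers.
- The arm moves only by the tool drive_tool, never from a script. Its arguments are lists of equal length, an entry for each row: "gripper": the opening, from 0 (shut) to 1 (fully open); "dp": the shift along the tool's x, y, z normalised to -1 to 1, where 1 is 0.2 m, a list of three; "twist": the turn about the tool's z normalised to -1 to 1, where 1 is 90 degrees. In form: {"gripper": [gripper, ...], "dp": [[tx, ty, tz], ...], "twist": [twist, ...]}. A call has 1 to 20 rows; each row is the pose to reach, as a shift and turn from the pose commanded when the call began, along the tool's axes at that moment; what a row does not reach only later rows make up. A row lasts 1/10 s, in which the tool goes at most 50 mm and 8.59 degrees, less where a joint would pass 70% of its speed; a pose out of reach is approached as far as the arm can. A call with a number of a shift or a turn outside -1 to 1 is refused whole. A call with a gripper value outside its range is refused whole. The fingers move at their own pace and stop on an object; "newtons" is the grip in N (left out, the last holds). Time passes only in rows, so rows that repeat a pose let the fingers close. It gives the time, the measured TCP pose, the force and the opening at its end, in the units of the state.
- ctrl.sense(): the state, without advancing time (a new reading comes with each control period).
- cams.capture(name): name is "scene" or "top"; returns a dict with "pixels" (420x560x3 uint8, red, green, blue), "camera_matrix" (3x3 intrinsics, pixels), "k1" (the pictures are not rectified: a ray, as slopes to the right and down, at radius r is drawn at 1 + k1 r^2 times it, then the intrinsics apply), "xyz" and "orientation" of the camera in the world. Camera axes: x right, y down, z forward; pixel columns grow to the right and rows downward; lengths in mm; the calibration is good to about 2 mm. A picture is of the moment at which its call begins. There is no depth.
- job.finish_job(): hands the job in, once; it reports no verdict.
The state is a dict: "time_s": time; "joints": joint angles; "dq": joint speeds; "tau": joint torques, N m; "eef_pos": TCP position; "ee_rot": TCP orientation; "force": force on the tool from outside, world axes, zero at the start; "wrist_torque": the same for the moment, N m; "grip_width": opening from 0.0 (shut) to 1.0 (fully open).
Only numpy, scipy, OpenCV 4.12 (cv2) and the standard library are available. Lean on these libraries where they do the work, as an engineer would, in place of code of your own. Each camera call takes 0.05 s, during which the arm holds its last target.

## Working session

There is one attempt and no reset: what is moved stays moved. The work goes in short steps, Python scripts to look and compute and a tool call to move; the robot and the scene stay as the last step left them, time stands still between calls to the robot, and variables do not carry over. Pictures are saved under pics/ and viewed, and the job is handed in when it is done.

Besides the shell and the picture viewer there is one more tool, called as name(argument=value, ...), one argument or row to a line, values as JSON. drive_tool: Moves the arm, as the interface text tells. Scaled input: -1 to 1 covers 0.2 m each way for a shift and 90 degrees each way for a turn. Its arguments: {"type":"object","properties":{"gripper":{"type":"array","items":{"type":"number"}},"dp":{"type":"array","items":{"type":"array","items":{"type":"number"}}},"twist":{"type":"array","items":{"type":"number"}},"newtons":{"type":"number"}},"required":["gripper","dp","twist"]}

```bash
mkdir -p pics; ls
cat > h.py <<'E'
import numpy as np, cv2
from scipy.spatial.transform import Rotation as R
def rot(q): return R.from_quat([q[1],q[2],q[3],q[0]])
def cap(name,fn=None):
    from rig import cams
    d=cams.capture(name)
    if fn: cv2.imwrite('pics/'+fn,d['pixels'][:,:,::-1])
    return d
def ray(d,u,v):
    K=np.array(d['camera_matrix']); x=np.array([(u-K[0,2])/K[0,0],(v-K[1,2])/K[1,1]])
    s=x.copy()
    for _ in range(50): s=x/(1+d['k1']*(s@s))
    return np.array(d['xyz']),rot(d['orientation']).apply([s[0],s[1],1])
def onz(d,u,v,z):
    o,r=ray(d,u,v); return o+r*(z-o[2])/r[2]
def proj(d,p):
    K=np.array(d['camera_matrix']); c=rot(d['orientation']).inv().apply(np.array(p)-np.array(d['xyz']))
    s=c[:2]/c[2]; s=s*(1+d['k1']*(s@s)); return K[0,0]*s[0]+K[0,2],K[1,1]*s[1]+K[1,2]
E
python3 - <<'E'
from h import *
import pickle
for n in('scene','top'):
    d=cap(n,n+'0.png'); pickle.dump(d,open(n+'0.pkl','wb')); print(n,d['xyz'],d['orientation'],d['camera_matrix'],d['k1'])
from rig import ctrl
print(ctrl.sense(),ctrl.tcp_to_grasp)
E
```

```text
pics
scene [1221.32630366 -230.95312419 1388.94777711] [-0.23019006  0.73133918  0.60971785 -0.20099671] [[539.12666427   0.         277.22330917]
 [  0.         539.12666427 210.79273483]
 [  0.           0.           1.        ]] -0.15825160610004924
top [ 150.33475281 -107.20025377 1408.35808209] [-0.07198851  0.70486704 -0.70276923  0.06399618] [[483.14347597   0.         274.10532111]
 [  0.         483.14347597 204.78482919]
 [  0.           0.           1.        ]] -0.15613786370016447
{'time_s': 0.1, 'joints': array([-1.53240490e+00,  3.13345149e-01,  1.49834048e+00, -1.15716883e-06,
        1.33103050e+00, -2.23393190e-01]), 'dq': array([-8.93788104e-05,  2.95411322e-04, -2.54833347e-03,  5.53445786e-04,
       -1.79829680e-04,  3.23739521e-04]), 'tau': array([ 4.61881587e-03, -4.12894320e+01, -2.60141730e+01, -1.05458885e-04,
        3.06590722e-03, -8.76433774e-06]), 'eef_pos': array([ 135.85482795, -506.87855864,  230.8250994 ]), 'ee_rot': array([-5.59391130e-04,  9.91445651e-01,  1.30518984e-01,  5.13278935e-05]), 'force': array([-0.16207487, -0.34828457, -0.6534762 ]), 'wrist_torque': array([ 0.03928972,  0.02527689, -0.01080287]), 'grip_width': 1.0000362576375035} 18.700000000000003
```

View pics/scene0.png

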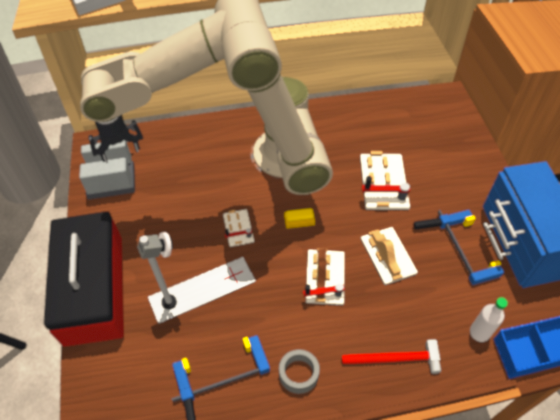

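View pics/top0.png

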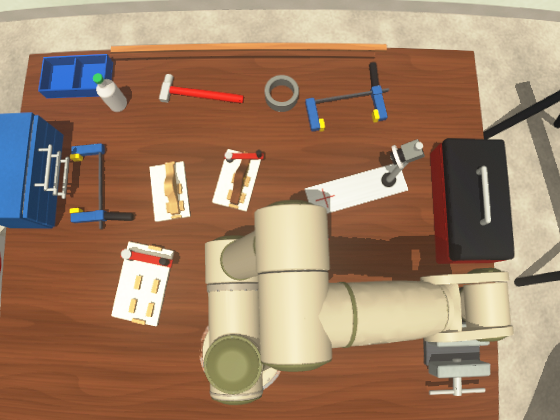

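Run:
```python
import cv2
s=cv2.imread('pics/scene0.png');t=cv2.imread('pics/top0.png')
cv2.imwrite('pics/z1.png',cv2.resize(s[230:320,290:430],None,fx=5.5,fy=5.5,interpolation=cv2.INTER_CUBIC))
cv2.imwrite('pics/z2.png',cv2.resize(t[140:225,200:330],None,fx=6,fy=6,interpolation=cv2.INTER_CUBIC))
cv2.imwrite('pics/z3.png',cv2.resize(t[130:220,300:430],None,fx=6,fy=6,interpolation=cv2.INTER_CUBIC))
cv2.imwrite('pics/z4.png',cv2.resize(s[220:320,130:270],None,fx=5.5,fy=5.5,interpolation=cv2.INTER_CUBIC))
```

```text
(no output)
```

View pics/z1.png

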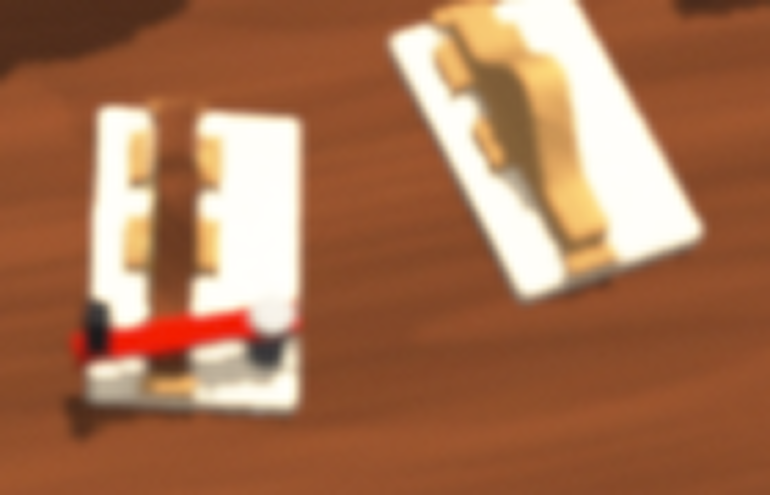

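View pics/z2.png

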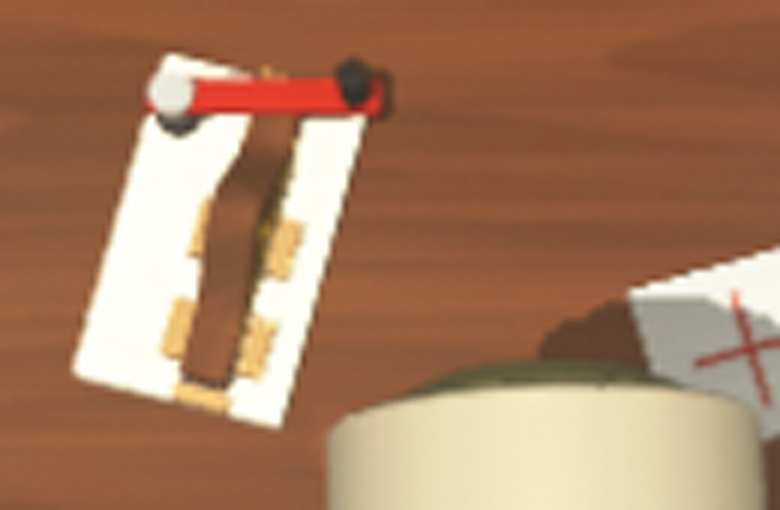

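View pics/z3.png

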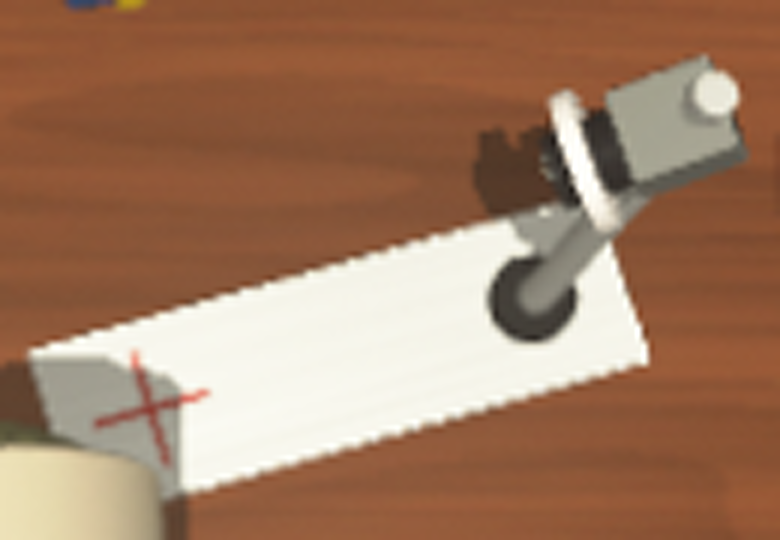

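View pics/z4.png

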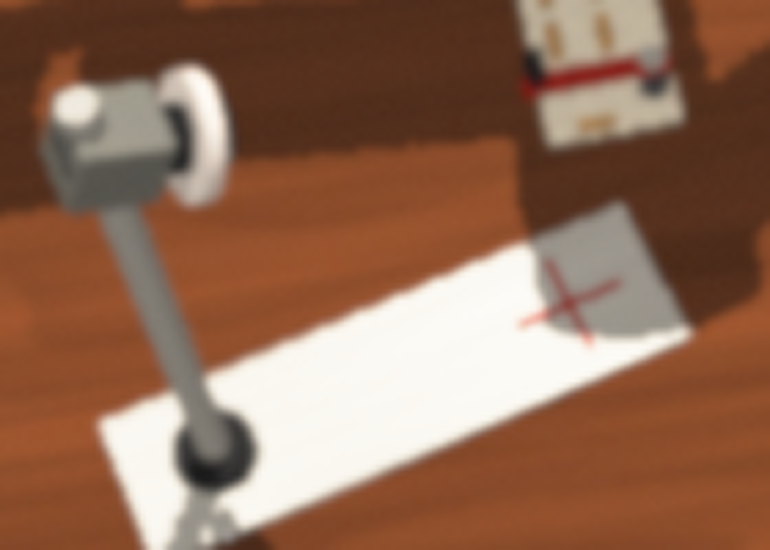

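Run:
```python
from h import *
import pickle
T=pickle.load(open('top0.pkl','rb'));S=pickle.load(open('scene0.pkl','rb'))
def tri(a,b):
    o1,r1=ray(T,*a);o2,r2=ray(S,*b)
    A=np.c_[r1,-r2];s=np.linalg.lstsq(A,o2-o1,rcond=None)[0]
    p,q=o1+r1*s[0],o2+r2*s[1];return ((p+q)/2).round(1),np.linalg.norm(p-q).round(1)
z2=lambda u,v:(200+u/6,140+v/6); z3=lambda u,v:(300+u/6,130+v/6)
z1=lambda u,v:(290+u/5.5,230+v/5.5); z4=lambda u,v:(130+u/5.5,220+v/5.5)
print('knobtop',tri(z2(353,72),z1(97,308)), onz(T,*z2(353,72),86),onz(S,*z1(97,308),86))
print('cap',tri(z2(170,92),z1(270,315)))
print('cross',tri(z3(152,408),z4(570,302)),onz(T,*z3(152,408),4),onz(S,*z4(570,302),4))
print('pole foot',onz(T,*z3(532,300),4),onz(S,*z4(212,455),4))
print('ring',tri(z3(585,160),z4(203,135)))
print('plate corners T')
for p in[(170,52),(72,378),(282,428),(370,115)]:print(onz(T,*z2(*p),12)[:2].round(1))
for p in[(98,108),(300,120),(300,408),(88,402)]:print('S',onz(S,*z1(*p),12)[:2].round(1))
print('baseplate corners')
for p in[(30,352),(610,240),(648,362),(185,495)]:print(onz(T,*z3(*p),4)[:2].round(1))
print('stop fence low end, T z24', onz(T,*z2(200,395),24), 'bracket low end z37',onz(T,*z2(190,380),37),onz(T,*z2(232,382),37))
```

```text
knobtop (array([562. , -47.3,  85.3]), np.float64(0.2)) [561.7517818  -47.41143467  86.        ] [562.38798206 -47.2469608   86.        ]
cap (array([563.4,  43.7,  48. ]), np.float64(0.5))
cross (array([ 445.3, -241.8,    3.2]), np.float64(2.2)) [ 445.04229876 -242.84993935    4.        ] [ 445.91506276 -240.71423535    4.        ]
pole foot [ 500.92616916 -435.46980061    4.        ] [ 502.65164483 -436.31061318    4.        ]
ring (array([ 489.8, -391.5,  284.5]), np.float64(6.1))
plate corners T
[595.5  48.5]
[427.7  93. ]
[402.9 -11.2]
[562.3 -52.8]
S [405.7 -11.1]
S [433.5  95. ]
S [600.6  53.3]
S [577.  -52.4]
baseplate corners
[ 473.3 -182.6]
[ 532.4 -477. ]
[ 469.3 -493.2]
[ 401.3 -258.4]
stop fence low end, T z24 [416.96023608  28.29384855  24.        ] bracket low end z37 [421.83034684  32.02036389  37.        ] [420.88196322  11.64597297  37.        ]
```

Run:
```python
from h import *
import pickle
T=pickle.load(open('top0.pkl','rb'));S=pickle.load(open('scene0.pkl','rb'))
z2=lambda u,v:(200+u/6,140+v/6)
z1=lambda u,v:(290+u/5.5,230+v/5.5)
c=np.array([497.7,9.0]);ex=np.array([.9686,-.2487]);ey=np.array([.2487,.9686])
def L(n,p): d=p[:2]-c; print(n,p.round(1),(d@ex).round(1),(d@ey).round(1))
for p in [(170,384),(175,103)]: L('S end',onz(S,*z1(*p),24))
L('T end',onz(T,*z2(202,397),24)); L('T end2',onz(T,*z2(268,73),24))
for p in [(128,185),(150,187),(221,186),(196,186),(124,268),(217,272),(130,130),(218,135)]: L('S f',onz(S,*z1(*p),24))
for p in [(163,352),(190,356),(268,378),(238,375),(293,278),(277,318),(250,314),(303,225)]: L('T f',onz(T,*z2(*p),24))
for p in [(98,108),(300,120),(300,408),(88,402)]:L('S plate',onz(S,*z1(*p),12))
for p in[(170,52),(72,378),(282,428),(370,115)]:L('T plate',onz(T,*z2(*p),12))
L('T hump L',onz(T,*z2(206,255),82));L('T hump R',onz(T,*z2(262,250),82))
L('S hump L',onz(S,*z1(155,205),82));L('S hump R',onz(S,*z1(195,205),82))
for d,n,s in((T,'t',2),(S,'s',3)):
  im=d['pixels'];hsv=cv2.cvtColor(im,cv2.COLOR_RGB2HSV)
  # yellow inlay
  m=(hsv[...,0]>22)&(hsv[...,0]<34)&(hsv[...,1]>150)&(hsv[...,2]>60)
  ys,xs=np.nonzero(m);k=(xs>200)&(xs<350)&(ys>140)&(ys<320);print(n,list(zip(xs[k],ys[k]))[:30])
```

```text
S end [580.5 -11.   24. ] 85.1 1.2
S end [417.4  28.5  24. ] -82.6 -1.1
T end [416.   27.3  24. ] -83.7 -2.6
T end2 [580.6  -2.2  24. ] 83.0 9.8
S f [462.5  -7.3  24. ] -30.1 -24.5
S f [465.8   3.9  24. ] -29.6 -12.9
S f [472.2  41.   24. ] -32.6 24.7
S f [469.8  28.   24. ] -31.8 11.4
S f [510.7 -19.9  24. ] 19.8 -24.7
S f [522.1  27.2  24. ] 19.1 23.7
S f [429.5   1.   24. ] -64.1 -24.7
S f [441.3  46.7  24. ] -64.0 22.4
T f [438.3  46.9  24. ] -66.9 21.9
T f [436.4  33.6  24. ] -65.5 8.6
T f [425.5  -4.8  24. ] -66.5 -31.3
T f [426.9   9.9  24. ] -68.8 -16.7
T f [475.5 -16.3  24. ] -15.2 -30.0
T f [455.4  -8.7  24. ] -36.5 -27.7
T f [457.4   4.6  24. ] -37.9 -14.3
T f [502.4 -20.8  24. ] 11.9 -27.7
S plate [405.7 -11.1  12. ] -84.2 -42.4
S plate [433.5  95.   12. ] -83.6 67.4
S plate [600.6  53.3  12. ] 88.7 68.5
S plate [577.  -52.4  12. ] 92.1 -39.8
T plate [595.5  48.5  12. ] 84.9 62.6
T plate [427.7  93.   12. ] -88.7 64.0
T plate [402.9 -11.2  12. ] -86.8 -43.1
T plate [562.3 -52.8  12. ] 77.9 -43.8
T hump L [473.   21.2  82. ] -26.9 5.7
T hump R [475.5  -5.2  82. ] -18.0 -19
[... 348 characters left out ...]
.int64(301), np.int64(209)), (np.int64(302), np.int64(209)), (np.int64(303), np.int64(209)), (np.int64(304), np.int64(209)), (np.int64(305), np.int64(209)), (np.int64(306), np.int64(209)), (np.int64(307), np.int64(209)), (np.int64(308), np.int64(209)), (np.int64(309), np.int64(209)), (np.int64(310), np.int64(209)), (np.int64(311), np.int64(209)), (np.int64(312), np.int64(209)), (np.int64(289), np.int64(210)), (np.int64(290), np.int64(210)), (np.int64(291), np.int64(210)), (np.int64(292), np.int64(210)), (np.int64(293), np.int64(210)), (np.int64(294), np.int64(210)), (np.int64(295), np.int64(210)), (np.int64(296), np.int64(210)), (np.int64(297), np.int64(210)), (np.int64(298), np.int64(210))]
```

drive_tool(
  gripper=[0.35,0.35,0.35,0.35,0.35,0.35,0.35,0.35,0.35,0.35],
  dp=[
    [-0.26,0.96,-1],
    [-0.26,0.96,-1],
    [-0.26,0.96,-1],
    [-0.26,0.96,-1],
    [-0.26,0.96,-1],
    [-0.26,0.96,-1],
    [-0.26,0.96,-1],
    [-0.26,0.96,-1],
    [-0.26,0.96,-1],
    [-0.26,0.96,-1],
  ],
  twist=[0,0,0,0,0,0,0,0,0,0],
)

```text
time_s: 1.1
eef_pos: [131.5, -684.6, 418.1]
ee_rot: [0.009, 0.991, 0.131, 0.0]
force: [0.3, 0.0, -0.0]
grip_width: 0.348
```

drive_tool(
  gripper=[0.35,0.35,0.35,0.35,0.35,0.35],
  dp=[
    [-0.26,0.96,0],
    [-0.26,0.96,0],
    [-0.26,0.96,0],
    [-0.26,0.96,0],
    [-0.26,0.96,0],
    [-0.26,0.96,0],
  ],
  twist=[0,0,0,0,0,0],
)

```text
time_s: 1.7
eef_pos: [111.9, -737.7, 349.1]
ee_rot: [0.022, 0.991, 0.131, 0.001]
force: [-0.0, 0.8, 0.6]
grip_width: 0.353
```

Run:
```python
from h import *
from rig import ctrl
s=ctrl.sense();print(s['joints'],s['eef_pos'],s['ee_rot'],s['time_s'])
print(rot(s['ee_rot']).as_matrix().round(3))
```

```text
[-1.57939194  0.92827     0.18687609  0.0082709   1.98243978 -0.26695582] [ 111.89837524 -737.70029376  349.14934149] [2.23083350e-02 9.91195477e-01 1.30511999e-01 6.95417931e-04] 1.7
[[ 0.966  0.259  0.007]
 [ 0.259 -0.965 -0.044]
 [-0.004  0.044 -0.999]]
```

```bash
cat >> h.py <<'E'
def plan(target,yawdeg,start=None,base=None):
    """dp, twist to target TCP xyz with tool x yaw (deg), from state"""
    from rig import ctrl
    s=ctrl.sense(); M=rot(s['ee_rot']).as_matrix()
    p=np.array(base if base is not None else s['eef_pos'])
    y0=np.degrees(np.arctan2(M[1,0],M[0,0]))
    d=M.T@(np.array(target)-p)/200
    tw=-((yawdeg-y0+180)%360-180)/90
    print('pos',p.round(1),'yaw',y0.round(2),'tilt',M[2].round(3),'dp',d.round(4),'twist',round(tw,4)); return d,tw
E
python3 -c "
from h import *
plan([250,-330,300],40)
"
```

```text
pos [ 111.9 -737.7  349.1] yaw 15.0 tilt [-0.004  0.044 -0.999] dp [ 1.1956 -1.7993  0.1607] twist -0.2778
```

drive_tool(
  gripper=[0.35,0.35,0.35,0.35,0.35,0.35,0.35],
  dp=[
    [0.6,-0.95,0],
    [0.6,-0.95,0],
    [0.6,-0.95,0],
    [0.6,-0.95,0],
    [0.6,-0.95,0],
    [0.6,-0.95,0],
    [0.6,-0.95,0],
  ],
  twist=[-0.3,-0.3,-0.3,-0.3,-0.3,-0.3,-0.3],
)

```text
time_s: 2.4
eef_pos: [180.0, -520.7, 342.5]
ee_rot: [0.023, 0.933, 0.359, -0.005]
force: [-0.4, -1.1, -0.8]
grip_width: 0.35
```

```bash
python3 -c "
from h import *
plan([270,-200,300],75)
plan([560,-47,150],89)
"
```

```text
pos [ 180.  -520.7  342.5] yaw 42.11 tilt [-0.025  0.04  -0.999] dp [ 1.4139 -0.8942  0.141 ] twist -0.3655
pos [ 180.  -520.7  342.5] yaw 42.11 tilt [-0.025  0.04  -0.999] dp [ 3.0211 -0.5182  0.866 ] twist -0.521
```

drive_tool(
  gripper=[0.35,0.35,0.35,0.35,0.35,0.35],
  dp=[
    [1,-0.5,0.1],
    [1,-0.5,0.1],
    [1,-0.5,0.1],
    [1,-0.5,0.1],
    [1,-0.5,0.1],
    [1,-0.5,0.1],
  ],
  twist=[-0.5,-0.5,-0.5,-0.5,-0.5,-0.5],
)

```text
time_s: 3.0
eef_pos: [261.6, -314.4, 312.7]
ee_rot: [0.019, 0.723, 0.691, -0.013]
force: [-0.0, -0.9, 0.4]
grip_width: 0.352
```

```bash
python3 -c "
from h import *
plan([450,-150,200],89)
plan([560,-47,150],89)
"
```

```text
pos [ 261.6 -314.4  312.7] yaw 87.42 tilt [-0.045  0.01  -0.999] dp [0.8877 0.8984 0.5336] twist -0.0176
pos [ 261.6 -314.4  312.7] yaw 87.42 tilt [-0.045  0.01  -0.999] dp [1.4376 1.4223 0.7647] twist -0.0176
```

drive_tool(
  gripper=[0.35,0.35,0.35,0.35,0.35,0.35,0.35,0.35],
  dp=[
    [0.95,0.95,0.5],
    [0.95,0.95,0.5],
    [0.95,0.95,0.5],
    [0.95,0.95,0.5],
    [0.95,0.95,0.5],
    [0.95,0.95,0.5],
    [0.95,0.95,0.5],
    [0.95,0.95,0.5],
  ],
  twist=[0,0,0,0,0,0,0,0],
)

```text
time_s: 3.8
eef_pos: [461.6, -141.0, 205.7]
ee_rot: [0.018, 0.725, 0.689, -0.013]
force: [-0.3, -0.4, 0.3]
grip_width: 0.345
```

```bash
python3 -c "
from h import *
plan([561,-47.3,130],89)
plan([561,-47.3,55],89)
"
```

```text
pos [ 461.6 -141.   205.7] yaw 87.05 tilt [-0.044  0.01  -0.999] dp [0.5097 0.4689 0.3612] twist -0.0216
pos [ 461.6 -141.   205.7] yaw 87.05 tilt [-0.044  0.01  -0.999] dp [0.526  0.4654 0.7359] twist -0.0216
```

drive_tool(
  gripper=[0.4,0.4,0.4,0.4,0.4,0.4,0.4,0.4,0.4],
  dp=[
    [0.51,0.47,0.36],
    [0.51,0.47,0.36],
    [0.51,0.47,0.36],
    [0.51,0.47,0.36],
    [0.51,0.47,0.36],
    [0.52,0.465,0.55],
    [0.526,0.465,0.73],
    [0.526,0.465,0.735],
    [0.526,0.465,0.735],
  ],
  twist=[-0.02,-0.02,-0.02,-0.02,-0.02,-0.02,-0.02,-0.02,-0.02],
)

```text
time_s: 4.7
eef_pos: [560.8, -48.5, 56.9]
ee_rot: [0.019, 0.715, 0.699, -0.012]
force: [-0.1, 0.1, 0.9]
grip_width: 0.405
```

Run:
```python
from h import *
from rig import ctrl
d=cap('scene','s1.png');im=d['pixels'][190:320,260:440,::-1]
cv2.imwrite('pics/s1z.png',cv2.resize(im,None,fx=4,fy=4,interpolation=cv2.INTER_CUBIC))
s=ctrl.sense();print(s['eef_pos'],s['force'])
# plan arc: pivot, radius 91
piv=np.array([563.4,43.7])
M=rot(s['ee_rot']).as_matrix();p=s['eef_pos']
y0=np.degrees(np.arctan2(M[1,0],M[0,0]))
for a in [-85,-78,-71,-64,-57,-50,-43,-36,-29,-22,-18,-16]:
    t=np.r_[piv+90*np.array([np.cos(np.radians(a)),np.sin(np.radians(a))]),56]
    print(a,(M.T@(t-p)/200).round(3),round(-(a+180-y0)/90,3))
```

```text
[561.41058378 -48.40213411  57.653496  ] [-0.40505137  1.03499024 -0.39140677]
-85 [0.014 0.049 0.008] -0.07
-78 [0.023 0.103 0.008] -0.148
-71 [0.039 0.156 0.008] -0.225
-64 [0.061 0.206 0.008] -0.303
-57 [0.089 0.253 0.007] -0.381
-50 [0.123 0.296 0.006] -0.459
-43 [0.161 0.335 0.005] -0.537
-36 [0.205 0.369 0.003] -0.614
-29 [0.252 0.398 0.002] -0.692
-22 [ 0.302  0.421 -0.   ] -0.77
-18 [ 0.331  0.431 -0.001] -0.814
-16 [ 0.346  0.435 -0.002] -0.837
```

View pics/s1z.png

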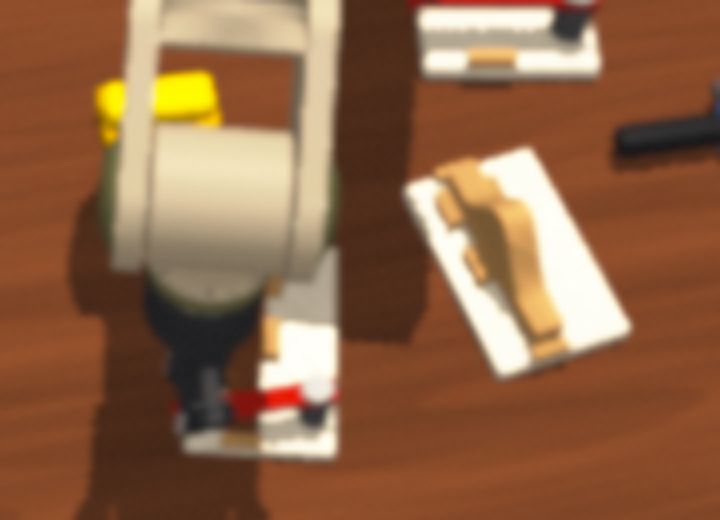

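drive_tool(
  gripper=[0.4,0.4,0.4,0.4,0.4,0.4,0.4,0.4,0.4,0.4,0.4,0.4,0.4,0.4,0.4],
  dp=[
    [0.014,0.049,0.008],
    [0.023,0.103,0.008],
    [0.039,0.156,0.008],
    [0.061,0.206,0.008],
    [0.089,0.253,0.007],
    [0.123,0.296,0.006],
    [0.161,0.335,0.005],
    [0.205,0.369,0.003],
    [0.252,0.398,0.002],
    [0.302,0.421,0],
    [0.331,0.431,-0.001],
    [0.346,0.435,-0.002],
    [0.346,0.435,-0.002],
    [0.346,0.435,-0.002],
    [0.346,0.435,-0.002],
  ],
  twist=[-0.07,-0.148,-0.225,-0.303,-0.381,-0.459,-0.537,-0.614,-0.692,-0.77,-0.814,-0.837,-0.837,-0.837,-0.837],
)

```text
time_s: 6.25
eef_pos: [649.2, 19.9, 54.2]
ee_rot: [0.007, 0.139, 0.99, -0.021]
force: [0.4, 0.2, 0.1]
grip_width: 0.399
```

Run:
```python
from h import *
d=cap('scene','s2.png');im=d['pixels'][190:320,260:440,::-1]
cv2.imwrite('pics/s2z.png',cv2.resize(im,None,fx=4,fy=4,interpolation=cv2.INTER_CUBIC))
d=cap('top','t2.png');im=d['pixels'][110:240,170:350,::-1]
cv2.imwrite('pics/t2z.png',cv2.resize(im,None,fx=4,fy=4,interpolation=cv2.INTER_CUBIC))
```

```text
(no output)
```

View pics/s2z.png

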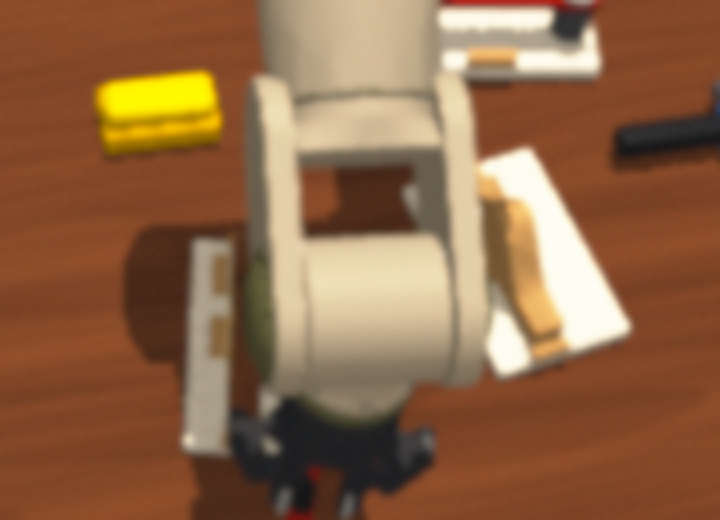

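View pics/t2z.png

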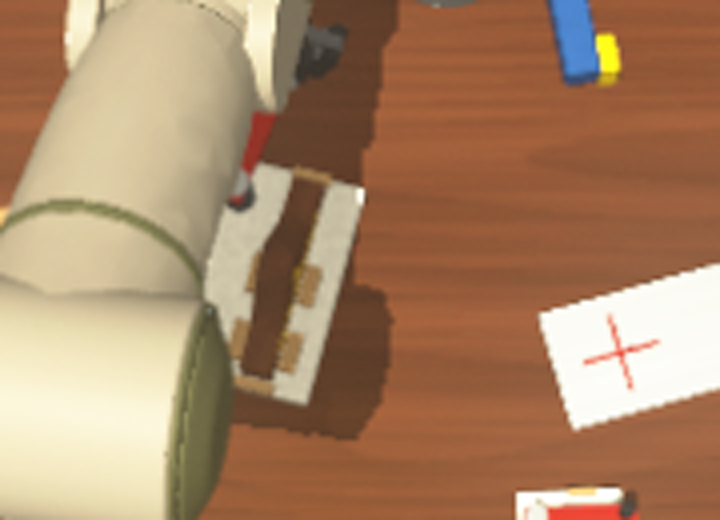

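Run:
```python
from h import *
d=cap('top')
z=lambda u,v:(170+u/4,110+v/4)
a=onz(d,*z(313,177),24);b=onz(d,*z(254,385),24);print(a,b,(a+b)/2,np.degrees(np.arctan2((a-b)[1],(a-b)[0])))
for p in [(363,187),(308,403),(262,164)]:print(onz(d,*z(*p),12))
print('cross',onz(d,*z(620,350),4))
plan([649,20,130],165);plan([580,-5,140],100);plan([497.3,7.1,140],75.6)
```

```text
[574.04333554 -13.02830911  24.        ] [415.72059572  27.77996623  24.        ] [494.88196563   7.37582856  24.        ] -14.453597475322304
[569.83883577 -50.00307638  12.        ]
[404.62497546 -11.13660836  12.        ]
[588.03004245  26.55441915  12.        ]
cross [ 446.55850069 -241.88225651    4.        ]
pos [649.   20.1  53.5] yaw 164.12 tilt [-0.019 -0.04  -0.999] dp [-0.0075 -0.0155 -0.3822] twist -0.0098
pos [649.   20.1  53.5] yaw 164.12 tilt [-0.019 -0.04  -0.999] dp [ 0.2891 -0.2322 -0.4293] twist 0.7124
pos [649.   20.1  53.5] yaw 164.12 tilt [-0.019 -0.04  -0.999] dp [ 0.7033 -0.2875 -0.435 ] twist 0.9835
```

drive_tool(
  gripper=[0.4,0.4,0.5,0.8,1,1,1,1,1,1,1,1,1,1,1],
  dp=[
    [-0.005,-0.01,-0.25],
    [-0.007,-0.015,-0.4],
    [0.05,-0.05,-0.43],
    [0.2,-0.1,-0.43],
    [0.4,-0.2,-0.43],
    [0.6,-0.27,-0.43],
    [0.7,-0.287,-0.43],
    [0.7,-0.287,-0.43],
    [0.7,-0.287,-0.43],
    [0.7,-0.287,-0.43],
    [0.7,-0.287,-0.43],
    [0.7,-0.287,-0.43],
    [0.7,-0.287,-0.43],
    [0.7,-0.287,-0.43],
    [0.7,-0.287,-0.43],
  ],
  twist=[0,0,0.09,0.18,0.28,0.37,0.47,0.56,0.65,0.75,0.84,0.93,0.983,0.983,0.983],
)

```text
time_s: 7.9
eef_pos: [497.9, 7.1, 138.8]
ee_rot: [0.019, 0.789, 0.614, -0.011]
force: [-0.7, 0.4, 0.8]
grip_width: 1.001
```

Run:
```python
from h import *
d=cap('scene','s3.png');im=d['pixels'][190:320,260:440,::-1]
cv2.imwrite('pics/s3z.png',cv2.resize(im,None,fx=4,fy=4,interpolation=cv2.INTER_CUBIC))
d=cap('top','t3.png');im=d['pixels'][110:240,170:350,::-1]
cv2.imwrite('pics/t3z.png',cv2.resize(im,None,fx=4,fy=4,interpolation=cv2.INTER_CUBIC))
plan([496.5,7.2,60],75.6)
```

```text
pos [497.9   7.1 138.8] yaw 75.73 tilt [-0.04   0.018 -0.999] dp [ 0.0147 -0.0141  0.3935] twist 0.0015
```

View pics/s3z.png

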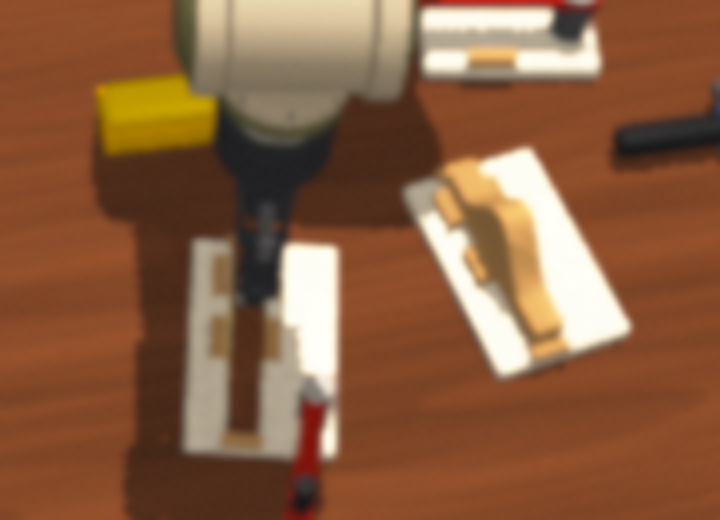

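View pics/t3z.png

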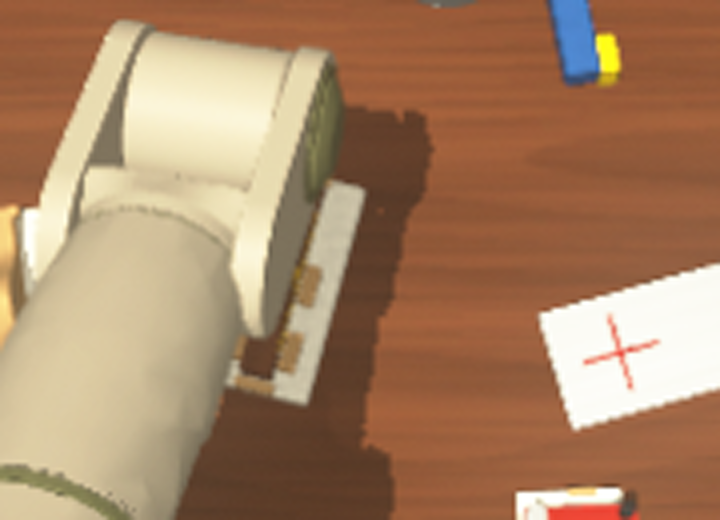

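drive_tool(
  gripper=[1,1,1,1,1,0.3,0.3,0.3,0.3,0.3,0.3,0.3],
  dp=[
    [0,0,0.2],
    [0.01,-0.007,0.3],
    [0.014,-0.01,0.4],
    [0.014,-0.01,0.43],
    [0.014,-0.01,0.43],
    [0.014,-0.01,0.43],
    [0.014,-0.01,0.43],
    [0.014,-0.01,0.43],
    [0.014,-0.01,0.43],
    [0.014,-0.01,0.43],
    [0.014,-0.01,0.43],
    [0.014,-0.01,0.43],
  ],
  twist=[0,0,0,0,0,0,0,0,0,0,0,0],
  newtons=40,
)

```text
time_s: 9.2
eef_pos: [497.8, 6.5, 53.6]
ee_rot: [0.02, 0.79, 0.613, -0.01]
force: [-0.7, 0.1, 6.0]
grip_width: 0.454
```

Run:
```python
from h import *
d=cap('scene','s4.png');im=d['pixels'][190:320,260:440,::-1]
cv2.imwrite('pics/s4z.png',cv2.resize(im,None,fx=4,fy=4,interpolation=cv2.INTER_CUBIC))
from rig import ctrl
s=ctrl.sense();print(s['eef_pos'],s['force'],s['wrist_torque'],s['grip_width']*85)
```

```text
[497.7699372    6.5020676   53.56363955] [-0.29704068  0.58133884  4.66868084] [ 0.02302802  0.29651905 -0.00157133] 38.776874996712394
```

View pics/s4z.png

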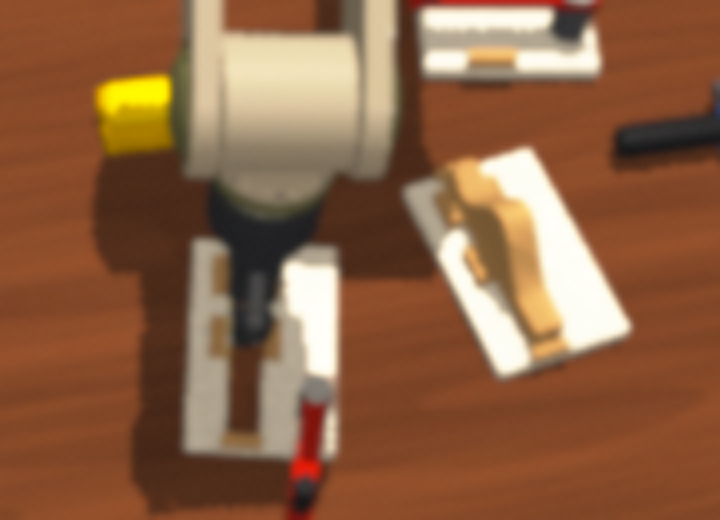

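drive_tool(
  gripper=[0.3,0.3,0.3,0.3,0.3,0.3],
  dp=[
    [0,0,-0.02],
    [0,0,-0.04],
    [0,0,-0.05],
    [0,0,-0.05],
    [0,0,-0.05],
    [0,0,-0.05],
  ],
  twist=[0,0,0,0,0,0],
)

```text
time_s: 9.85
eef_pos: [497.1, 7.0, 62.5]
ee_rot: [0.019, 0.79, 0.613, -0.011]
force: [0.5, -0.3, -1.4]
grip_width: 0.456
```

Run:
```python
from h import *
d=cap('scene','s5.png');im=d['pixels'][220:320,290:390,::-1]
cv2.imwrite('pics/s5z.png',cv2.resize(im,None,fx=6,fy=6,interpolation=cv2.INTER_CUBIC))
from rig import ctrl
s=ctrl.sense();print(s['eef_pos'],s['force'],s['wrist_torque'],s['grip_width']*85)
```

```text
[497.14839853   7.0406723   62.51465707] [-0.1382971  -0.73374769 -1.44034198] [0.04894967 0.02119574 0.01866151] 38.79143930936339
```

View pics/s5z.png

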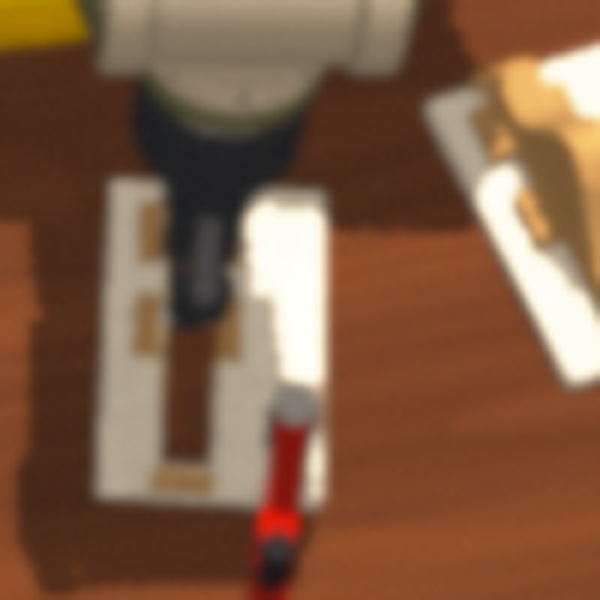

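drive_tool(
  gripper=[0.3,0.3,0.3,0.3,0.3,0.3,0.3],
  dp=[
    [0.02,0,0],
    [0.04,0,0],
    [0.06,0,0],
    [0.08,0,0],
    [0.1,0,0],
    [0.105,0,0],
    [0.105,0,0],
  ],
  twist=[0,0,0,0,0,0,0],
)

```text
time_s: 10.6
eef_pos: [502.5, 26.7, 62.1]
ee_rot: [0.02, 0.789, 0.614, -0.011]
force: [-2.2, -6.2, 3.1]
grip_width: 0.457
```

Run:
```python
from h import *
d=cap('scene','s6.png');im=d['pixels'][220:320,290:390,::-1]
cv2.imwrite('pics/s6z.png',cv2.resize(im,None,fx=6,fy=6,interpolation=cv2.INTER_CUBIC))
d=cap('top','t6.png');im=d['pixels'][110:240,170:350,::-1]
cv2.imwrite('pics/t6z.png',cv2.resize(im,None,fx=4,fy=4,interpolation=cv2.INTER_CUBIC))
from rig import ctrl
s=ctrl.sense();print(s['eef_pos'],s['force'],s['wrist_torque'],s['grip_width']*85)
```

```text
[502.44094906  26.66930868  62.13463607] [-2.60042715 -6.1241934   2.71526294] [-1.31238628  0.57052094  0.05353556] 38.49372906602526
```

View pics/s6z.png

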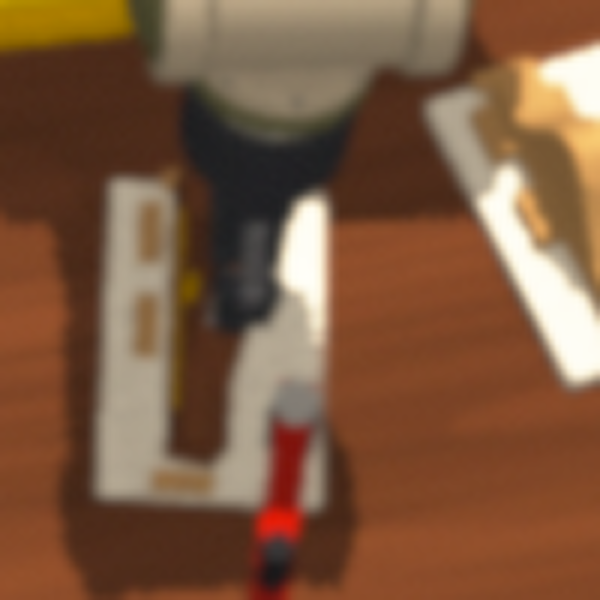

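View pics/t6z.png

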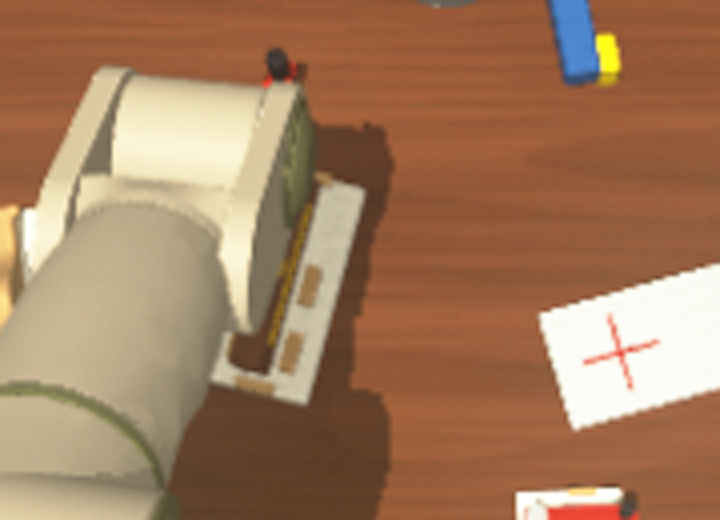

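drive_tool(
  gripper=[0.3,0.3,0.3,0.3,0.3,0.3,0.3,0.3,0.3],
  dp=[
    [0,0,-0.03],
    [0,0,-0.06],
    [0,0,-0.15],
    [0,0,-0.3],
    [0,0,-0.5],
    [0,0,-0.7],
    [0,0,-0.8],
    [0,0,-0.8],
    [0,0,-0.8],
  ],
  twist=[0,0,0,0,0,0,0,0,0],
)

```text
time_s: 11.6
eef_pos: [501.0, 34.6, 221.0]
ee_rot: [0.019, 0.79, 0.613, -0.011]
force: [0.5, 0.6, -1.6]
grip_width: 0.453
```

Run:
```python
from h import *
d=cap('scene','s7.png');im=d['pixels'][190:320,260:400,::-1]
cv2.imwrite('pics/s7z.png',cv2.resize(im,None,fx=5,fy=4.5,interpolation=cv2.INTER_CUBIC))
from rig import ctrl
s=ctrl.sense();print(s['eef_pos'],s['force'],s['wrist_torque'],s['grip_width']*85)
plan([445.8,-241.8,215],106.2)
```

```text
[500.7432811   34.5470136  220.34197328] [-0.45182443 -0.96900868 -1.95088536] [ 0.05353055  0.07157368 -0.02397024] 38.59401743089448
pos [500.7  34.5 220.3] yaw 75.65 tilt [-0.04   0.016 -0.999] dp [-1.4045  0.075   0.0848] twist -0.3395
```

View pics/s7z.png

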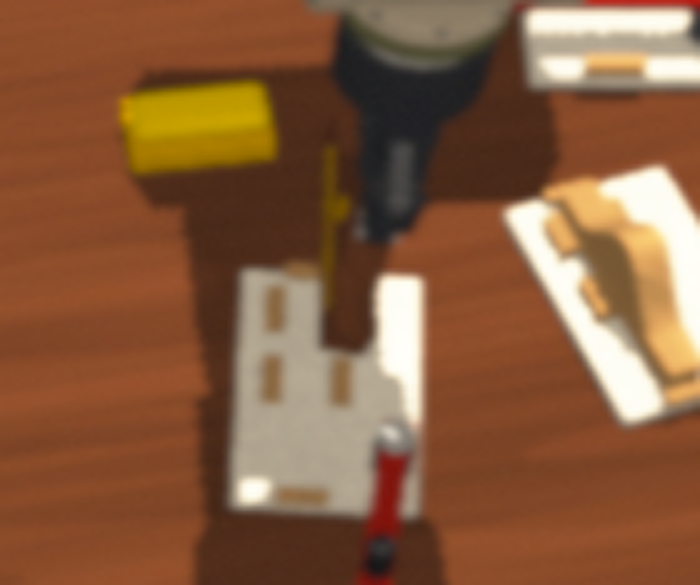

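drive_tool(
  gripper=[0.3,0.3,0.3,0.3,0.3,0.3,0.3,0.3,0.3],
  dp=[
    [-0.1,0,0],
    [-0.25,0.01,0],
    [-0.4,0.02,0],
    [-0.55,0.03,0],
    [-0.7,0.04,0],
    [-0.8,0.05,0],
    [-0.85,0.05,0],
    [-0.85,0.05,0],
    [-0.85,0.05,0],
  ],
  twist=[-0.05,-0.1,-0.15,-0.2,-0.25,-0.3,-0.335,-0.335,-0.335],
)

```text
time_s: 12.55
eef_pos: [468.6, -132.3, 227.7]
ee_rot: [0.015, 0.604, 0.797, -0.015]
force: [0.1, -0.2, -1.6]
grip_width: 0.456
```

Run:
```python
from h import *
d=cap('scene','s8.png');im=d['pixels'][150:330,130:350,::-1]
cv2.imwrite('pics/s8z.png',cv2.resize(im,None,fx=3.3,fy=3.3,interpolation=cv2.INTER_CUBIC))
plan([444.7,-237.9,220.6],106.2)
```

```text
pos [ 468.7 -132.   228. ] yaw 105.76 tilt [-0.043 -0.006 -0.999] dp [-0.4747 -0.2591  0.0586] twist -0.0049
```

View pics/s8z.png

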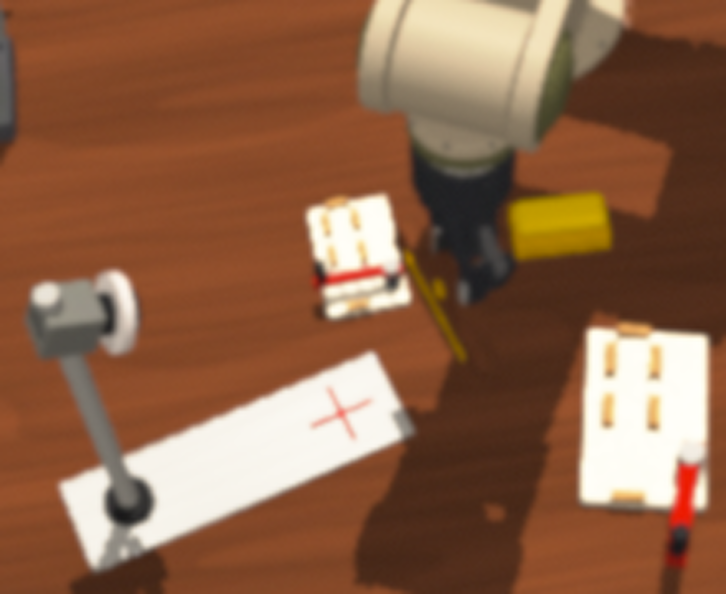

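drive_tool(
  gripper=[0.3,0.3,0.3,0.3,0.3,0.3,0.3,0.3],
  dp=[
    [-0.1,-0.05,0.01],
    [-0.2,-0.11,0.02],
    [-0.3,-0.16,0.04],
    [-0.4,-0.22,0.05],
    [-0.45,-0.245,0.055],
    [-0.475,-0.259,0.059],
    [-0.475,-0.259,0.059],
    [-0.475,-0.259,0.059],
  ],
  twist=[-0.005,-0.005,-0.005,-0.005,-0.005,-0.005,-0.005,-0.005],
)

```text
time_s: 13.4
eef_pos: [445.2, -237.8, 221.3]
ee_rot: [0.016, 0.6, 0.8, -0.015]
force: [0.6, 0.1, -2.1]
grip_width: 0.455
```

Run:
```python
from h import *
import pickle
S=cap('scene','s9.png');im=S['pixels'][150:330,130:350,::-1]
cv2.imwrite('pics/s9z.png',cv2.resize(im,None,fx=3.3,fy=3.3,interpolation=cv2.INTER_CUBIC))
cv2.imwrite('pics/s9y.png',cv2.resize(S['pixels'][180:280,195:295,::-1],None,fx=6,fy=6,interpolation=cv2.INTER_CUBIC))
T=cap('top','t9.png');im=T['pixels'][120:270,270:450,::-1]
cv2.imwrite('pics/t9z.png',cv2.resize(im,None,fx=4,fy=4,interpolation=cv2.INTER_CUBIC))
pickle.dump(S,open('S9.pkl','wb'));pickle.dump(T,open('T9.pkl','wb'))
print('cross',onz(S,130+342/3.3,150+412/3.3,4),'pole',onz(S,130+128/3.3,150+500/3.3,4))
z=lambda u,v:(130+u/3.3,150+v/3.3)
print('piv-knob',onz(S,*z(692,455),55),onz(S,*z(680,540),68))
plan([444.7,-237.9,220.6],106.2)
```

```text
cross [ 445.71490033 -240.68763333    4.        ] pole [ 498.92897393 -435.35423375    4.        ]
piv-knob [569.03486516  43.19859458  55.        ] [648.62070703  12.72770033  68.        ]
pos [ 445.2 -237.9  221.4] yaw 106.32 tilt [-0.044 -0.005 -0.999] dp [ 0.0009 -0.0025  0.0041] twist 0.0013
```

View pics/s9y.png

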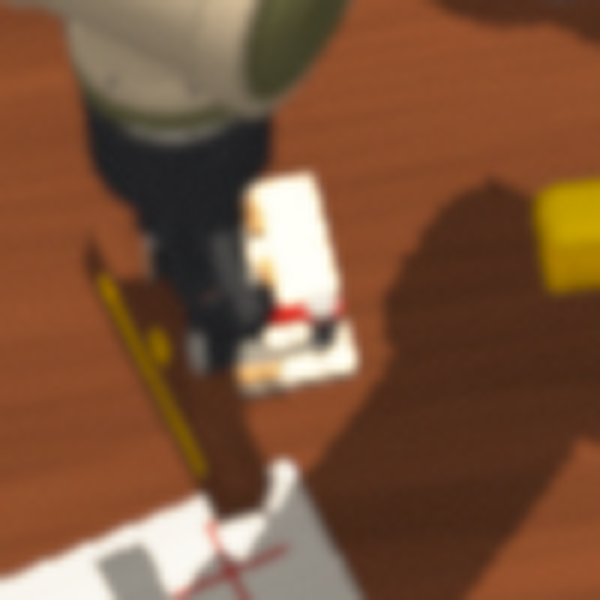

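View pics/t9z.png

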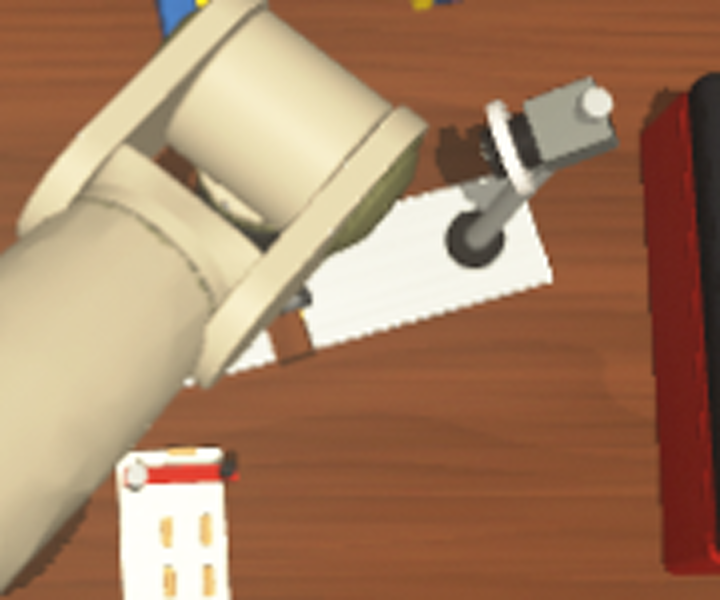

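Run:
```python
from h import *
import pickle
S=pickle.load(open('S9.pkl','rb'));T=pickle.load(open('T9.pkl','rb'))
cv2.imwrite('pics/e1.png',cv2.resize(S['pixels'][240:275,220:250,::-1],None,fx=16,fy=16,interpolation=cv2.INTER_NEAREST))
cv2.imwrite('pics/e2.png',cv2.resize(T['pixels'][185:215,330:355,::-1],None,fx=18,fy=18,interpolation=cv2.INTER_NEAREST))
cv2.imwrite('pics/e3.png',cv2.resize(S['pixels'][212:245,203:225,::-1],None,fx=16,fy=16,interpolation=cv2.INTER_NEAREST))
```

```text
(no output)
```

View pics/e1.png

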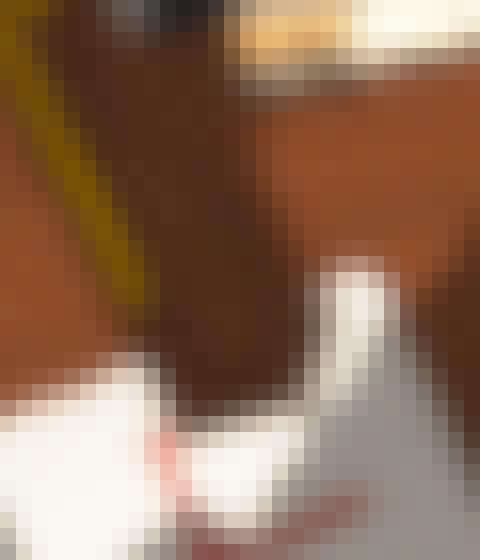

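View pics/e2.png

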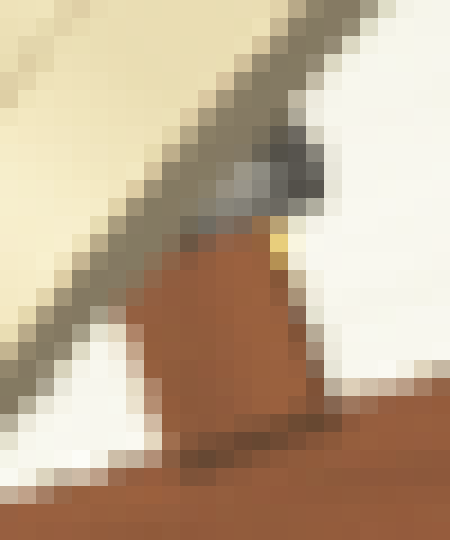

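View pics/e3.png

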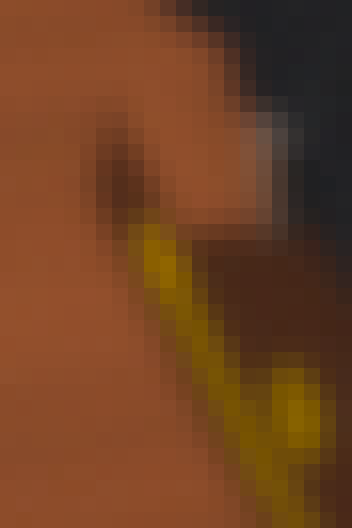

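Run:
```python
from h import *
import pickle
S=pickle.load(open('S9.pkl','rb'));T=pickle.load(open('T9.pkl','rb'))
f=np.array([445.6,-241.6,215.]);az=np.radians(106.0)
dy=np.array([np.cos(az),np.sin(az),0]);dx=np.array([np.sin(az),-np.cos(az),0])
def hit(d,u,v,x):
    o,r=ray(d,u,v);t=(x-(o-f)@dx)/(r@dx);p=o+t*r-f;return (p@dy).round(1),p[2].round(1)
e1=lambda u,v:(220+u/16-.5,240+v/16-.5)
for n,p in dict(TL=(145,320),BL=(185,412),BR=(300,385),TR=(300,280)).items(): print(n,hit(S,*e1(*p),75))
e2=lambda u,v:(330+u/18-.5,185+v/18-.5)
for n,p in dict(p=(165,440),m=(325,400),b1=(190,468),b2=(340,428)).items(): print('T',n,hit(T,*e2(*p),-75))
for th in (.2,.3,.42,.5,.6):
    c,s=np.cos(th),np.sin(th)
    g=lambda y,z:(round(y*c+z*s,1),round(z*c-y*s,1))
    print(th,'TL',g(-12,-10),'BL',g(-12,-35),'BR',g(12,-35),'TR',g(12,-10))
    P=lambda d,x,y,z:(np.array(proj(d,f+x*dx+(y*c+z*s)*dy+np.array([0,0,z*c-y*s])))).round(1)
    print('  S px TL,BL,BR,TR',*[((P(S,75,*q)-[219.5,239.5])*16).round() for q in((-12,-10),(-12,-35),(12,-35),(12,-10))])
    print('  S -x TL,BL ',*[((P(S,-75,*q)-[202.5,211.5])*16).round() for q in((-12,-10),(-12,-35))])
    print('  T px',*[((P(T,-75,*q)-[329.5,184.5])*18).round() for q in((-12,-10),(-12,-35),(12,-35),(12,-10))])
```

```text
TL (np.float64(-26.0), np.float64(11.7))
BL (np.float64(-22.1), np.float64(-20.1))
BR (np.float64(-2.5), np.float64(-26.6))
TR (np.float64(-0.0), np.float64(4.5))
T p (np.float64(7.8), np.float64(7.3))
T m (np.float64(-16.3), np.float64(2.3))
T b1 (np.float64(-0.2), np.float64(-26.3))
T b2 (np.float64(-23.1), np.float64(-28.8))
0.2 TL (np.float64(-13.7), np.float64(-7.4)) BL (np.float64(-18.7), np.float64(-31.9)) BR (np.float64(4.8), np.float64(-36.7)) TR (np.float64(9.8), np.float64(-12.2))
  S px TL,BL,BR,TR [227. 352.] [211. 440.] [346. 398.] [363. 310.]
  S -x TL,BL  [142. 104.] [131. 198.]
  T px [299. 418.] [308. 441.] [148. 490.] [135. 470.]
0.3 TL (np.float64(-14.4), np.float64(-6.0)) BL (np.float64(-21.8), np.float64(-29.9)) BR (np.float64(1.1), np.float64(-37.0)) TR (np.float64(8.5), np.float64(-13.1))
  S px TL,BL,BR,TR [222. 349.] [192. 442.] [325. 408.] [357. 315.]
  S -x TL,BL  [138. 101.] [114. 198.]
  T px [304. 414.] [331. 432.] [173. 484.] [144. 468.]
0.42 TL (np.float64(-15.0), np.float64(-4.2)) BL (np.float64(-25.2), np.float64(-27.1)) BR (np.float64(-3.3), np.flo
[... 168 characters left out ...]
0. 410.] [356. 421.] [202. 475.] [153. 466.]
0.5 TL (np.float64(-15.3), np.float64(-3.0)) BL (np.float64(-27.3), np.float64(-25.0)) BR (np.float64(-6.2), np.float64(-36.5)) TR (np.float64(5.7), np.float64(-14.5))
  S px TL,BL,BR,TR [214. 341.] [157. 440.] [283. 424.] [342. 326.]
  S -x TL,BL  [131.  93.] [ 80. 194.]
  T px [313. 409.] [373. 416.] [221. 470.] [160. 464.]
0.6 TL (np.float64(-15.6), np.float64(-1.5)) BL (np.float64(-29.7), np.float64(-22.1)) BR (np.float64(-9.9), np.float64(-35.7)) TR (np.float64(4.3), np.float64(-15.0))
  S px TL,BL,BR,TR [213. 338.] [142. 437.] [262. 430.] [333. 333.]
  S -x TL,BL  [128.  88.] [ 66. 189.]
  T px [317. 407.] [391. 407.] [247. 461.] [171. 463.]
```

Run:
```python
from h import *
import pickle
S=pickle.load(open('S9.pkl','rb'));T=pickle.load(open('T9.pkl','rb'))
f=np.array([445.6,-241.6,215.]);az=np.radians(106.0)
dy=np.array([np.cos(az),np.sin(az),0]);dx=np.array([np.sin(az),-np.cos(az),0]);ez=np.array([0,0,1.])
hsv=cv2.cvtColor(S['pixels'],cv2.COLOR_RGB2HSV)
m=(hsv[...,0]>20)&(hsv[...,0]<34)&(hsv[...,1]>180)&(hsv[...,2]>60)
ys,xs=np.nonzero(m);k=(xs>200)&(xs<240)&(ys>215)&(ys<268);xs,ys=xs[k],ys[k]
for y in sorted(set(ys)): print(y,xs[ys==y].min(),xs[ys==y].max(),end=' | ')
print()
for th in(.25,.42,.55):
    yb=np.cos(th)*dy-np.sin(th)*ez; zb=np.sin(th)*dy+np.cos(th)*ez
    def hit(d,u,v):
        o,r=ray(d,u,v);t=(-12-(o-f)@yb)/(r@yb);p=o+t*r-f;return (p@dx).round(1),(p@zb).round(1)
    print(th,'strip',hit(S,*(195+100/6-.5,180+278/6-.5)),hit(S,*(195+203/6-.5,180+472/6-.5)),'blob',hit(S,195+158/6,180+347/6),
     'BL+',hit(S,220+185/16-.5,240+412/16-.5),'BL-',hit(S,202.5+95/16,211.5+235/16),'TL-',hit(S,202.5+110/16,211.5+105/16))
```

```text
227 212 212 | 228 212 213 | 229 213 213 | 231 214 214 | 232 215 215 | 233 215 215 | 235 216 216 | 236 217 221 | 237 217 222 | 238 218 222 | 239 218 222 | 240 219 219 | 241 219 219 | 250 224 224 | 252 225 225 | 253 226 226 | 254 226 226 | 256 227 227 | 
0.25 strip (np.float64(-67.7), np.float64(-34.9)) (np.float64(49.0), np.float64(-30.3)) blob (np.float64(-4.7), np.float64(-10.5)) BL+ (np.float64(68.7), np.float64(-35.4)) BL- (np.float64(-82.0), np.float64(-53.1)) TL- (np.float64(-84.9), np.float64(-21.8))
0.42 strip (np.float64(-60.2), np.float64(-27.0)) (np.float64(54.6), np.float64(-23.6)) blob (np.float64(-2.4), np.float64(-9.4)) BL+ (np.float64(75.0), np.float64(-27.3)) BL- (np.float64(-70.5), np.float64(-40.0)) TL- (np.float64(-80.0), np.float64(-17.6))
0.55 strip (np.float64(-56.5), np.float64(-24.0)) (np.float64(57.4), np.float64(-21.3)) blob (np.float64(-1.1), np.float64(-9.3)) BL+ (np.float64(78.2), np.float64(-24.3)) BL- (np.float64(-64.9), np.float64(-34.8)) TL- (np.float64(-77.4), np.float64(-16.2))
```

drive_tool(
  gripper=[0.3,0.3,0.3,0.3,0.3,0.3,0.3,0.3,0.3,0.3],
  dp=[
    [0,0,0],
    [0,0,0],
    [0,0,0],
    [0,0,0],
    [0,0,0],
    [0,0,0],
    [0,0,0],
    [0,0,0],
    [0,0,0],
    [0,0,0],
  ],
  twist=[0,0,0,0,0,0,0,0,0,0],
)

```text
time_s: 14.5
eef_pos: [445.0, -238.7, 221.4]
ee_rot: [0.016, 0.6, 0.8, -0.015]
force: [-0.1, -0.4, -0.8]
grip_width: 0.457
```

Run:
```python
from h import *
import pickle
from rig import ctrl
A=pickle.load(open('S9.pkl','rb'));B=cap('scene','s10.png')
d=np.abs(A['pixels'].astype(int)-B['pixels']).max(2);print('diff',d.max(),(d>20).sum(),(d[210:275,200:250]>15).sum())
s=ctrl.sense();print(s['time_s'],s['eef_pos'],s['dq'].round(4),s['force'],s['grip_width'],s['joints'])
O=pickle.load(open('scene0.pkl','rb'))
d=np.abs(O['pixels'].astype(int)-B['pixels']).max(2);print('pale diff',(d[225:285,360:420]>25).sum())
cv2.imwrite('pics/s10z.png',cv2.resize(B['pixels'][150:330,130:440,::-1],None,fx=2.5,fy=2.5,interpolation=cv2.INTER_CUBIC))
```

```text
diff 50 124 137
14.55 [ 444.9757455  -238.65317399  221.35682287] [ 0.0002 -0.0001  0.0009 -0.0007 -0.0019  0.0001] [-0.61781294  0.04027044 -2.0606658 ] 0.4601338209562129 [-0.70998615  0.26208601  1.59267886 -0.02986592  1.25307749 -0.98488932]
pale diff 0
```

View pics/s10z.png

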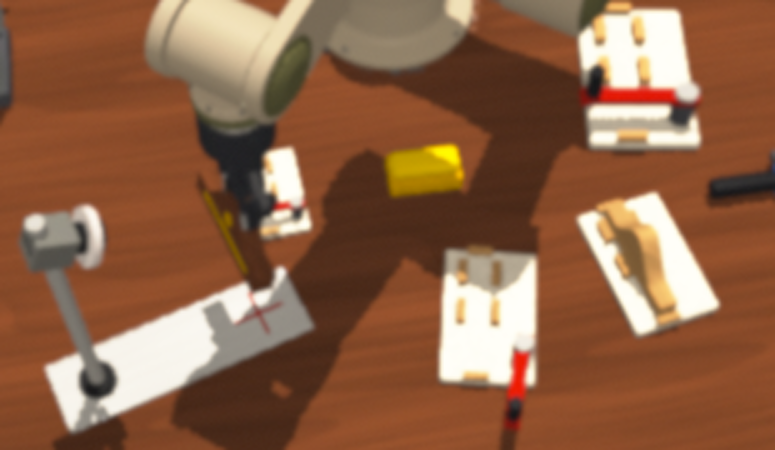

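Run:
```python
from h import *
import pickle
A=pickle.load(open('S9.pkl','rb'));B=cap('scene')
C=cv2.cvtColor(cv2.imread('pics/s10.png'),cv2.COLOR_BGR2RGB)
def strip(im):
    hsv=cv2.cvtColor(im,cv2.COLOR_RGB2HSV);m=(hsv[...,0]>18)&(hsv[...,0]<36)&(hsv[...,1]>170)&(hsv[...,2]>50)
    ys,xs=np.nonzero(m);k=(xs>200)&(xs<240)&(ys>215)&(ys<268);return k.sum(),xs[k].mean(),ys[k].mean()
for im in(A['pixels'],C,B['pixels']): print(strip(im))
d=np.abs(A['pixels'].astype(int)-C).max(2);ys,xs=np.nonzero(d>20);print(xs.min(),xs.max(),ys.min(),ys.max(),np.c_[xs,ys][::12].tolist())
d=np.abs(B['pixels'].astype(int)-C).max(2);print((d>10).sum(),d.max())
```

```text
(np.int64(86), np.float64(219.97674418604652), np.float64(240.8139534883721))
(np.int64(81), np.float64(219.91358024691357), np.float64(241.09876543209876))
(np.int64(77), np.float64(220.01298701298703), np.float64(241.15584415584416))
193 312 44 301 [[286, 44], [199, 144], [244, 169], [236, 217], [236, 223], [237, 226], [238, 236], [240, 259], [239, 263], [235, 272], [207, 299]]
2 12
```

Only sub-pixel change as the arm settled, and nothing moves between the last two pictures, so I'm handing in.

Run:
```python
from rig import job,ctrl
print(job.finish_job()); print(ctrl.sense()['time_s'])
```

```text
the job is handed in; nothing more can be done
None
the job is handed in; nothing more can be done
```

I swung the hold-down aside and handed the job in at about 14.6 s, with the bracket held at the focus, leaning back towards the camera. No verdict was reported.

**How it was done:** I caged the knob between the fingers and swept the hold-down open. The tool cannot be tilted directly, so I gripped the bracket by the two ends of its hump and lifted it 9 mm. Pushing it sideways against the jig fence then swivelled it in the fingers to the lean it needed. After that I lifted it clear, turned it about 30° and carried it to the focus.

**Last checks:**
- **Position:** The TCP was about 1 mm from the planned point, and I estimate the bracket's centre within about 5 mm of the focus. The end corners read up to about 2 pixels (5 to 10 mm) off the expected outline.
- **Lean:** The jig push geometry and the inlay strip in the scene picture agree on 0.4 to 0.5 rad, against a target of 0.42. A coarse reading in the top picture disagreed, at about 0.25 rad, which would still be inside the 0.2 rad tolerance.
- **Steadiness:** The bracket was steady; the inlay moved less than half a pixel over the last second, and the grip opening was unchanged at about 38.8 mm.
- **Hold-down:** It read about 1.4 rad open.
- **Pale bracket and stand:** The pictures show the pale bracket unmoved and no contact with the stand.

**Possible problem:** Early on I tested whether reaching past the arm's limit would tilt the tool. Joint 3 then read 0.187 rad against a stated lower limit of 0.19. That may be only rounding of the limit, but it could count as passing the joint's range.

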